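Lock the dust collector's filter panel

ROBOT

A 6-joint arm with a two-finger parallel gripper is mounted at the origin on the work surface. World frame = base frame: x ahead of the robot, y to its left, z up, the work surface at z = 0. Lengths are in m, angles in rad, forces in N, time in s.
With the tool pointing down it reaches from about 0.325 to 1 m from the base axis. Payload 5.1 kg.
Tool frame: the origin (TCP) lies on the mounting face of the last link; the fingertips stand 173 mm ahead of it and the grasp point (between the pads) lies 155 mm ahead of it; z points along the fingers, y is the line along which they close (so a half turn about z gives the same grasp; the last joint's range is limited). The gripper opens to 85 mm and grips with 20 to 120 N. Pads are 22 mm wide; open, the fingers measure 114 mm over their backs; the gripper's body (76 mm by 85 mm) begins 54 mm behind the grasp point. The pads swing forward as they close: fully open they stand 13 mm farther back than shut.
Start: joints at [1.105, 0.124, 1.65, -0, 1.367, -0.083], TCP at [0.243, 0.603, 0.405] pointing down, gripper open.
Joint ranges: [-2.61, 2.61], [-1.02, 2.33], [0.03, 2.71], [-1.35, 4.49], [0.32, 2.68], [-2.91, 2.91]. Speed limits (rad/s): [2.57, 2.57, 3.14, 3.14, 3.14, 3.14].

INTERFACE

Orientations are given as a unit quaternion [w, x, y, z].
In Python, from bench import * gives the robot as it stands. The module is installed in compiled form; this text tells all that it offers.
- The arm moves only by the tool play_rows, never from a script. Its argument "deltas" is a list of rows, each a list of 5 numbers: the opening, from -1 (shut) to 1 (fully open), then the shift along the tool's x, y, z in m, then the turn about the tool's z in degrees. In form: [[fingers, dx, dy, dz, yaw], ...]. A call has 1 to 12 rows; each row shifts and turns the commanded pose from where the row before left it, along the tool's axes as they then stand; what a row does not reach is not made up. A row lasts 1/10 s, in which the tool goes at most 50 mm and 8.59 degrees, less where a joint would pass 70% of its speed; a pose out of reach is approached as far as the arm can. A call with a gripper value outside its range is refused whole. The fingers move at their own pace and stop on an object; "newtons" is the grip in N (left out, the last holds). Time passes only in rows, so rows that do not move let the fingers close. It gives the time, the measured TCP pose, the force, the opening and the grip force at its end, in the units of the state.
- state(): the state, without advancing time (a new reading comes with each control period).
- read_camera(name): name is "scene" or "top" or "wrist"; returns the picture (480x640x3 uint8, blue, green, red); there is no depth.
- camera_params(name): a dict with "mtx" (3x3 intrinsics, pixels), "rvec" (rotation vector, rad) and "tvec" (3), from world to camera coordinates, as OpenCV has them. Camera axes: x right, y down, z forward; pixel columns grow to the right and rows downward; lengths in m; the calibration is good to about 2 mm. A picture is of the moment at which its call begins: read the wrist's pose just before it. camera_params takes no time and is no camera call; for the wrist camera it gives the pose at the moment of the call.
- finish_job(): hands the job in; it is judged then, once.
Trained networks look in the newest picture that a camera, given by its name, has taken for a name from the list of things; names that differ only in an ending like _2 or _b are one class to them, and where a whole thing is asked for, a point or a joint stands for the part that bears it (a point fixed in the world has none). Each returns a list of dicts, best first, with "conf" (0 to 1); they miss things now and then, are a little off and sometimes report something else, mostly with a low value. They report only what shows in the picture. A call takes as long as a camera call.
- boxes_of(camera, target): "extent" ([centre column, centre row, width, height] in pixels, round what is visible of it).
- regions_of(camera, target): "region" (480x640 bool, what is visible of it) and "extent" ([centre column, centre row, width, height] in pixels, round what is visible of it).
The state is a dict: "t": time; "qpos": joint angles; "qd": joint speeds; "effort": joint torques, N m; "tool_pos": TCP position; "orientation": TCP orientation; "contact_force": force on the tool from outside, world axes, zero at the start; "moment": the same for the moment, N m; "grip_width": finger opening in m; "grasp_force": force on a finger pad.
Only numpy, scipy, OpenCV 4.12 (cv2) and the standard library are available. Lean on these libraries where they do the work, as an engineer would, in place of code of your own. Each camera call takes 0.05 s, during which the arm holds its last target. There are 200 camera calls.

TASK

The filter panel on top of the bench dust collector has sprung ajar. Set a fingertip in the slot of its round quarter-turn fastener, press the panel down shut against its spring, and while pressing turn the fastener a quarter turn clockwise (seen from above) to its stop, so that the panel stays locked shut when you let go. Nothing is to be gripped or lifted; leave the screwdriver, the jar and the wooden block where they are.

Things in the scene. Friction and masses are not known exactly. Their poses are not given: they have to be found in the camera images.
- collector: Grey painted dust-collector cabinet, fixed to the bench, 240 x 240 mm, 136 mm high. Origin under its centre; -x is the front, +x the hinge side, z up; it may stand turned about z. On its top lies an aluminium panel, 200 mm (x) by 226 mm (y), 6 mm thick, hinged along a line parallel to y at x = +85 mm, z = 130 mm of this frame. Shut, the panel's upper face is 136 mm above the bench.
- panel_edge (a point): Middle of the panel's free front edge, on its upper face. Axes as the panel's: x towards the hinge, z out of the panel.
- panel (a joint): Opening angle of the panel: 0 shut (rigid stop), 0.09 rad sprung ajar (13 mm up at the fastener), as it starts. A spring lifts it whenever it is neither locked nor pressed; pressed at the fastener, about 2 N starts it moving and 5 N brings it shut.
- collar (a point): Centre of the top of the round black collar fixed on the panel around the fastener: 100 mm outside and 86 mm inside diameter, top 20 mm above the panel's upper face. Its axis is the fastener's, square to the panel, 140 mm from the hinge, 55 mm in front of the cabinet's centre and midway across.
- slot (a point): Centre of the slot's floor, on the fastener's axis; it moves with panel and fastener. x runs along the slot, z is the axis, out of the panel. The fastener is a steel disc, 84 mm diameter, inside the collar, crossed by a straight open-topped slot 34 mm wide, 16 mm deep, 84 mm long, closed at its ends by the collar. The floor is 3 mm above the panel's upper face: 139 mm above the bench when shut.
- fastener (a joint): Fastener angle: 0 unlocked (slot along cabinet x), growing clockwise seen from above to pi/2 at a rigid stop, locked (slot along cabinet y). Starts at 0 to 0.3. Stiff, about 0.06 N m; stays where left. Its cam nose under the panel jams at about 0.7 rad if the panel is ajar; pressed to within 3 mm of shut at the fastener, it passes, draws the panel shut by 1.3 rad and holds it from there on.
- screwdriver_mid (a point): Bystander: loose screwdriver lying on the bench beside the collector; point near its middle.
- jar_mid (a point): Bystander: loose closed jar, 60 mm diameter, 80 mm high, upright on the bench; point at its centre.
- block_mid (a point): Bystander: loose light wooden block, 100 x 45 x 35 mm, on the bench; point at its centre.

How it is judged:
On the way:
1. the fingers press the panel down at the fastener before it is turned through (value of joint panel below 0.045 rad and value of joint fastener below 1 rad and contact force between the fingers and collector above 1 N), for 0.1 s.
At the end, for the whole second after the job is handed in: The fastener stands within 0.17 rad (10 degrees) of its locked stop and at rest, and with nothing touching it the panel stays shut, open by less than 0.015 rad (2 mm at the fastener) (value of joint fastener above 1.4 rad and value of joint panel below 0.015 rad and velocity of joint fastener between -0.05 and 0.05 rad/s).
It fails at once if a bystander is lifted or pushed away by more than 25 mm (distance of any of screwdriver_mid, jar_mid, block_mid from where it was at the start of the episode above 0.025 m).
It also fails if it takes over 38 s, if anything falls off the work surface, if the arm or the gripper's body presses on something with over 40 N, if the wrist force passes 120 N, or if a joint passes its speed limit or range.

## Working session

There is one attempt and no reset: what is moved stays moved. The work goes in short steps, Python scripts to look and compute and a tool call to move; the robot and the scene stay as the last step left them, time stands still between calls to the robot, and variables do not carry over. Pictures are saved under pics/ and viewed, at most 10 in all, crops included, and the job is handed in when it is done.

Besides the shell and the picture viewer there is one more tool, called after "Request:" as a command line: name --pt "numbers of a row" for each row, then --argument value for the rest. play_rows: Moves the arm, as the interface text tells. Its arguments: {"type":"object","properties":{"deltas":{"type":"array"},"newtons":{"type":"number"}},"required":["deltas"]}

```bash
mkdir -p pics
python3 - <<'E'
from bench import *
import cv2,numpy as np
s=state();print(s['t'],s['tool_pos'],s['orientation'],s['grip_width'])
for c in ['top','scene']:
    im=read_camera(c);cv2.imwrite(f'pics/{c}0.png',im)
    p=camera_params(c);R=cv2.Rodrigues(p['rvec'])[0];print(c,p['mtx'].tolist(),(-R.T@p['tvec'].ravel()).round(3))
    for t in ['collector','panel','collar','fastener','slot','screwdriver_mid','jar_mid','block_mid']:
        b=boxes_of(c,t); print(t,[(np.round(x['extent']).tolist(),round(x['conf'],2)) for x in b[:2]])
E
```

```text
0.0 [0.24271529 0.60271705 0.40340126] [-2.79391755e-04  1.90229339e-01  9.81739090e-01 -1.03863761e-03] 0.08501596183980714
top [[621.0909704533924, 0.0, 324.088656991281], [0.0, 621.0909704533924, 233.60427231661947], [0.0, 0.0, 1.0]] [0.433 0.044 1.218]
collector [([273.0, 237.0, 156.0, 155.0], 0.91), ([277.0, 266.0, 55.0, 50.0], 0.42)]
panel [([277.0, 244.0, 147.0, 131.0], 0.57)]
collar [([277.0, 244.0, 145.0, 134.0], 0.86)]
fastener [([276.0, 264.0, 54.0, 48.0], 0.88)]
slot [([276.0, 264.0, 50.0, 47.0], 0.86), ([377.0, 270.0, 29.0, 31.0], 0.73)]
screwdriver_mid [([191.0, 268.0, 17.0, 101.0], 0.77)]
jar_mid [([376.0, 271.0, 32.0, 27.0], 0.59)]
block_mid [([363.0, 208.0, 32.0, 56.0], 0.98), ([277.0, 263.0, 51.0, 47.0], 0.68)]
scene [[539.4538856604725, 0.0, 313.4017471506428], [0.0, 539.4538856604725, 232.83571151321993], [0.0, 0.0, 1.0]] [ 0.884 -0.61   0.839]
collector [([332.0, 232.0, 156.0, 151.0], 0.87)]
panel [([324.0, 206.0, 128.0, 102.0], 0.62), ([259.0, 289.0, 31.0, 50.0], 0.38)]
collar [([324.0, 205.0, 129.0, 98.0], 0.58), ([262.0, 291.0, 30.0, 49.0], 0.24)]
fastener [([309.0, 188.0, 44.0, 31.0], 0.7)]
slot [([308.0, 186.0, 45.0, 28.0], 0.74)]
screwdriver_mid []
jar_mid [([260.0, 290.0, 30.0, 50.0], 0.83)]
block_mid [([327.0, 315.0, 56.0, 44.0], 0.71)]
```

Run:
```python
import cv2
im=cv2.imread('pics/top0.png')[140:340,160:427];cv2.imwrite('pics/c1.png',cv2.resize(im,(800,600),interpolation=cv2.INTER_CUBIC))
```

```text
(no output)
```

View pics/c1.png

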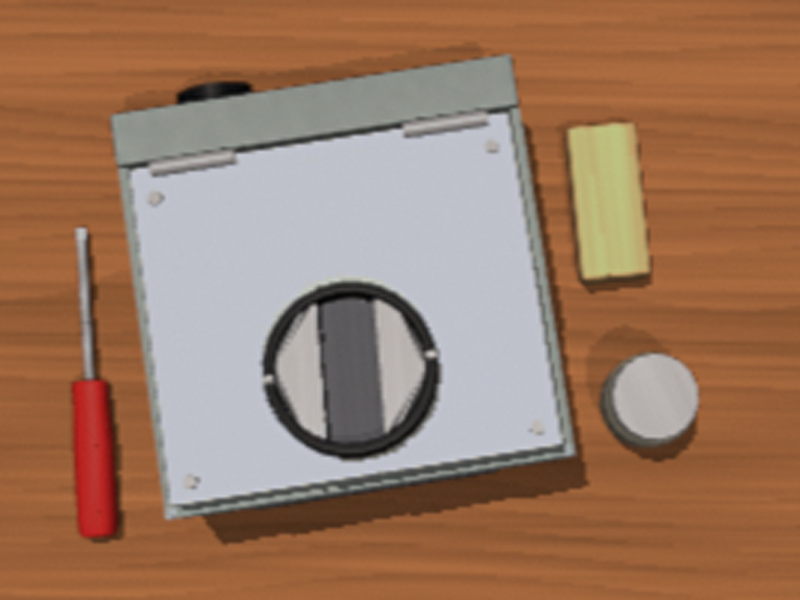

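View pics/scene0.png

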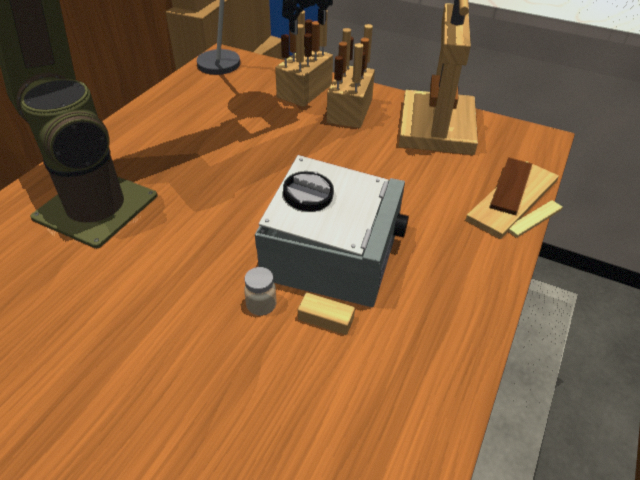

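The top view (crop) shows the collector turned about 8°. The collar is centred near crop (352,370), which is pixel (277,263), and the slot runs nearly along world x. The jar and block are to the right, the screwdriver to the left.

```bash
cat > h.py <<'E'
from bench import *
import cv2,numpy as np
def ray(c,px,z):
    p=camera_params(c);R=cv2.Rodrigues(np.array(p['rvec']))[0];o=-R.T@np.array(p['tvec']).ravel()
    d=R.T@np.linalg.inv(np.array(p['mtx']))@np.r_[px,1.];return (o+d*(z-o[2])/d[2])[:2]
cr=lambda x,y:(160+(x+.5)*267/800-.5,140+(y+.5)/3-.5)
E
python3 - <<'E'
from h import *
W=np.array([ray('top',cr(*p),.136) for p in [(112,116),(512,57),(575,455),(168,516)]])
L=np.array([[120,120],[120,-120],[-120,-120],[-120,120]])/1e3
H=L-L.mean(0);U,S,V=np.linalg.svd(H.T@(W-W.mean(0)));R=(U@V).T
print(W.round(3).tolist(),'c',W.mean(0),'yaw',np.degrees(np.arctan2(R[1,0],R[0,0])),(W-W.mean(0)-L@R.T).round(3).tolist())
c=W.mean(0)
print('collar pred',c+R@[-.0521,0],'meas',ray('top',cr(352,370),.1685),'box',ray('top',(276.5,264),.1685))
p=camera_params('top')
a=[ray('top',cr(*q),.168) for q in [(318,300),(330,440),(373,298),(384,437)]]
for d in (a[0]-a[1],a[2]-a[3]):print('slot',np.degrees(np.arctan2(d[1],d[0])))
print('slot ajar',c+R@[-.0536,0],'shut',c+R@[-.055,0])
for n in ['fastener','collar']:
  b=boxes_of('scene',n)
  if b:print(n,ray('scene',b[0]['extent'][:2],.163))
E
```

```text
[[0.65, 0.26], [0.689, 0.025], [0.454, -0.015], [0.416, 0.22]] c [0.55220716 0.12250447] yaw 9.472495523072748 [[-0.001, -0.0], [-0.002, 0.001], [0.001, 0.001], [0.002, -0.001]]
collar pred [0.50081756 0.11393016] meas [0.49970868 0.11344257] box [0.49800324 0.11449955]
slot 6.182713075838282
slot 5.62456909549392
slot ajar [0.49933801 0.1136833 ] shut [0.4979571 0.1134529]
fastener [0.5001223  0.11730218]
collar [0.54977396 0.0845067 ]
```

Request:
play_rows --pt "-0.15 -0.035 -0.03 0 0" --pt "-0.15 -0.035 -0.03 0 0" --pt "-0.15 -0.035 -0.03 0 0" --pt "-0.15 -0.035 -0.03 0 0" --pt "-0.15 -0.035 -0.03 0 0" --pt "-0.15 -0.035 -0.03 0 0" --pt "-0.15 -0.035 -0.03 0 0" --pt "-0.15 -0.035 -0.03 0 0" --pt "-0.15 -0.035 -0.03 0 0" --pt "-0.15 -0.035 -0.03 0 0" --pt "-0.15 -0.035 -0.03 0 0" --pt "-0.15 -0.035 -0.03 0 0" --newtons 20

```text
t: 2.2
tool_pos: [0.4984, 0.1103, 0.4051]
orientation: [0.0, 0.19, 0.982, 0.0]
contact_force: [0.8, 0.5, 0.3]
grip_width: 0.0361
grasp_force: 0.0
```

Request:
play_rows --pt "-0.15 0 0 0 7.8" --pt "-0.15 0 0 0 7.8" --pt "-0.15 0 0 0 7.8" --pt "-0.15 0 0 0 7.8" --pt "-0.15 0 0 0 7.8" --pt "-0.15 0 0 0 7.8" --pt "-0.15 0 0 0 7.8" --pt "-0.15 0 0 0 7.8" --pt "-0.15 0 0 0 0" --pt "-0.15 0 0 0 0"

```text
t: 3.2
tool_pos: [0.4979, 0.1122, 0.4048]
orientation: [0.0, 0.67, 0.742, 0.0]
contact_force: [-0.2, -0.8, -0.6]
grip_width: 0.0363
grasp_force: 0.0
```

Run:
```python
from h import *
from scipy.spatial.transform import Rotation as Ro
s=state();w,x,y,z=s['orientation'];R=Ro.from_quat([x,y,z,w]).as_matrix()
print(s['t'],s['tool_pos'],R.round(3),'yang',np.degrees(np.arctan2(R[1,1],R[0,1])),s['grip_width'],s['qpos'],s['contact_force'])
e=np.r_[.498,.1135,.40]-s['tool_pos'];print('tool delta',R.T@e)
cv2.imwrite('pics/w1.png',read_camera('wrist'))
for n in ('slot','collar','fastener'):
  b=boxes_of('wrist',n);print(n,[(np.round(q['extent']),q['conf'],ray('wrist',q['extent'][:2],.165)) for q in b[:1]])
```

```text
3.2 [0.49791259 0.11215215 0.40480659] [[-0.102  0.995  0.   ]
 [ 0.995  0.102  0.   ]
 [ 0.     0.    -1.   ]] yang 5.830862535230317 0.03628300784996878 [ 1.16333984e-01 -1.90551573e-01  1.95653373e+00  5.06736701e-06
  1.37546559e+00  1.45652506e-02] [-0.17956282 -0.75231628 -0.61683014]
tool delta [0.00133196 0.00022319 0.00480663]
slot [(array([322., 244., 148., 150.]), 0.65, array([0.50023999, 0.11682593]))]
collar [(array([383., 212., 382., 395.]), 0.9, array([0.53046719, 0.13764636]))]
fastener [(array([320., 246., 142., 154.]), 0.94, array([0.49921054, 0.11570382]))]
```

View pics/w1.png

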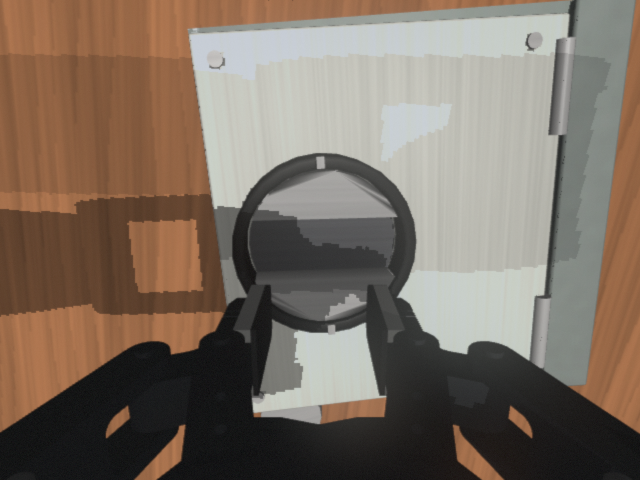

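Request:
play_rows --pt "-0.15 0.003 0.001 0.01 0" --pt "-0.15 0 0 0.012 0" --pt "-0.15 0 0 0.012 0" --pt "-0.15 0 0 0.012 0" --pt "-0.15 0 0 0.01 0" --pt "-0.15 0 0 0.008 0" --pt "-0.15 0 0 0.006 0" --pt "-0.15 0 0 0.004 0" --pt "-0.15 0 0 0.004 0" --pt "-0.15 0 0 0 0" --pt "-0.15 0 0 0 0"

```text
t: 4.5
tool_pos: [0.4988, 0.1152, 0.3271]
orientation: [0.0, 0.671, 0.741, 0.0]
contact_force: [-0.6, -1.0, -0.0]
grip_width: 0.0364
grasp_force: 0.0
```

Run:
```python
from h import *
s=state();print(s['t'],s['tool_pos'],s['contact_force'],s['moment'])
cv2.imwrite('pics/w2.png',read_camera('wrist'))
```

```text
4.5 [0.49875559 0.11522084 0.32707116] [-0.6071912  -0.96863721 -0.01752862] [-0.01322132 -0.04139594 -0.00784166]
```

View pics/w2.png

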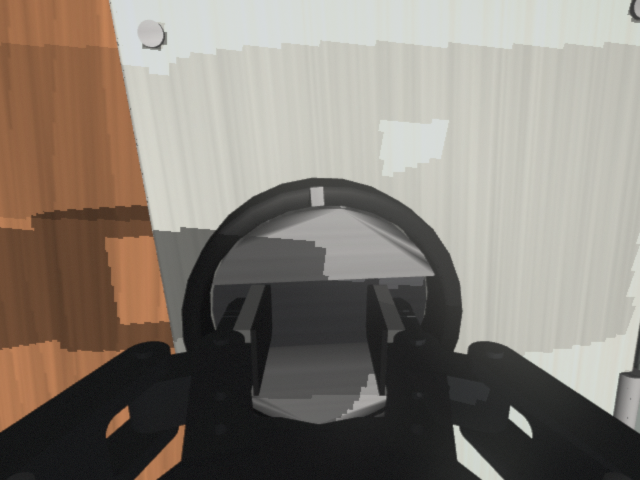

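The tips look to be inside the slot between its walls, with no contact yet. Pressing on down.

Request:
play_rows --pt "-0.15 0 0 0.003 0" --pt "-0.15 0 0 0.003 0" --pt "-0.15 0 0 0.003 0" --pt "-0.15 0 0 0 0"

```text
t: 4.95
tool_pos: [0.4985, 0.1152, 0.3174]
orientation: [-0.0, 0.671, 0.741, -0.0]
contact_force: [-1.0, -0.8, 2.9]
grip_width: 0.0363
grasp_force: 1.5
```

Request:
play_rows --pt "-0.15 0 0 0.003 0" --pt "-0.15 0 0 0.003 0" --pt "-0.15 0 0 0 0"

```text
t: 5.25
tool_pos: [0.4986, 0.1152, 0.3115]
orientation: [-0.0, 0.671, 0.741, -0.0]
contact_force: [-3.2, -0.6, 5.7]
grip_width: 0.0361
grasp_force: 2.6
```

Request:
play_rows --pt "-0.15 0 0 0.002 0" --pt "-0.15 0 0 0.002 0" --pt "-0.15 0 0 0.001 0" --pt "-0.15 0 0 0 0"

```text
t: 5.65
tool_pos: [0.4989, 0.1153, 0.3106]
orientation: [-0.0, 0.671, 0.741, -0.0]
contact_force: [-14.3, -2.7, 23.6]
grip_width: 0.0365
grasp_force: 11.7
```

Shut, with about 24 N pressing. Ease off slightly, then turn.

Request:
play_rows --pt "-0.15 0 0 -0.001 0" --pt "-0.15 0 0 0 5" --pt "-0.15 0 0 0 5" --pt "-0.15 0 0 0 5" --pt "-0.15 0 0 0 5" --pt "-0.15 0 0 0 5" --pt "-0.15 0 0 0 5"

```text
t: 6.35
tool_pos: [0.499, 0.1152, 0.3108]
orientation: [0.0, 0.841, 0.541, 0.0]
contact_force: [-10.3, -2.8, 18.4]
grip_width: 0.0369
grasp_force: 9.0
```

Run:
```python
from h import *
s=state();print(s['t'],s['tool_pos'],s['contact_force'],s['moment'],s['qpos'][5])
```

```text
6.35 [0.49902516 0.11521435 0.31081267] [-10.25265024  -2.79832367  18.41127795] [-0.40635971  1.65658117  0.07088303] 0.5502424593372477
```

Request:
play_rows --pt "-0.15 0 0 0 6" --pt "-0.15 0 0 0 6" --pt "-0.15 0 0 0 6" --pt "-0.15 0 0 0 6" --pt "-0.15 0 0 0 6" --pt "-0.15 0 0 0 6" --pt "-0.15 0 0 0 6" --pt "-0.15 0 0 0 6" --pt "-0.15 0 0 0 6" --pt "-0.15 0 0 0 0"

```text
t: 7.35
tool_pos: [0.4993, 0.1148, 0.3109]
orientation: [0.001, 0.995, 0.101, 0.001]
contact_force: [-8.2, -4.5, 16.8]
grip_width: 0.0362
grasp_force: 8.5
```

Run:
```python
from h import *
s=state();print(s['t'],s['tool_pos'],s['contact_force'],s['moment'],s['qpos'][5])
```

```text
7.35 [0.49931852 0.11483535 0.31086095] [-8.20690952 -4.54833643 16.82409106] [-0.68215767  1.3704346  -0.0463129 ] 1.4910899341097625
```

Request:
play_rows --pt "-0.15 0 0 0 4" --pt "-0.15 0 0 0 4" --pt "-0.15 0 0 0 3" --pt "-0.15 0 0 0 0"

```text
t: 7.75
tool_pos: [0.5, 0.1152, 0.311]
orientation: [-0.0, 1.0, 0.006, 0.003]
contact_force: [-3.0, -1.3, 13.8]
grip_width: 0.0361
grasp_force: 8.3
```

Run:
```python
from h import *
s=state();w,x,y,z=s['orientation'];print(s['t'],s['tool_pos'],s['contact_force'],s['moment'],s['qpos'][5],'yang',np.degrees(2*np.arctan2(y,x)))
cv2.imwrite('pics/w3.png',read_camera('wrist'))
```

```text
7.75 [0.49998692 0.11521046 0.31098815] [-3.03112825 -1.28879029 13.77234748] [-0.26316202  0.44626517  0.07797221] 1.6817767958184262 yang 0.6439151916255739
```

View pics/w3.png

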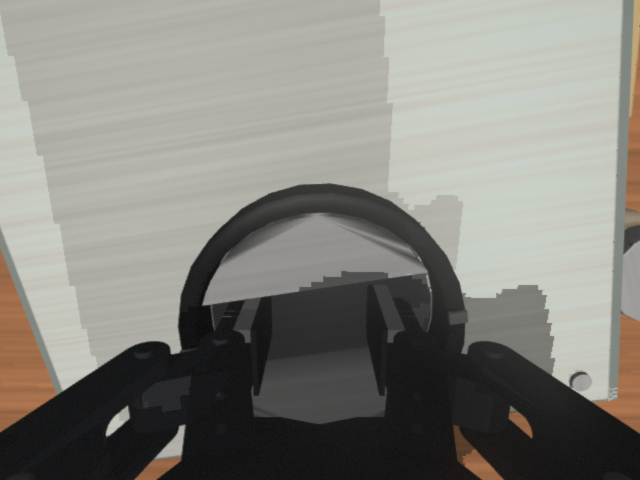

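The slot lags the fingers by about 8°, so it is near its stop. I'll turn further until the stop shows up in the moment.

Request:
play_rows --pt "-0.15 0 0 0 3" --pt "-0.15 0 0 0 3" --pt "-0.15 0 0 0 0"

```text
t: 8.1
tool_pos: [0.4989, 0.1159, 0.3108]
orientation: [-0.001, 0.999, -0.046, 0.0]
contact_force: [-11.1, 2.1, 18.9]
grip_width: 0.0359
grasp_force: 15.4
```

Run:
```python
from h import *
s=state();w,x,y,z=s['orientation'];print(s['t'],s['tool_pos'],s['contact_force'],s['moment'],s['grip_width'],'q6',s['qpos'][5])
```

```text
8.1 [0.49893893 0.11594753 0.31083739] [-11.09003599   2.05130688  18.85619439] [0.2583965  1.72783739 0.31843293] 0.035877881712069654 q6 1.7856133907419953
```

Request:
play_rows --pt "-0.15 0 0 0 3" --pt "-0.15 0 0 0 0"

```text
t: 8.3
tool_pos: [0.4986, 0.1163, 0.3108]
orientation: [-0.001, 0.997, -0.071, -0.0]
contact_force: [-13.0, 4.3, 19.4]
grip_width: 0.0361
grasp_force: 29.3
```

Run:
```python
from h import *
s=state();print(s['t'],s['contact_force'],s['moment'],s['qpos'][5])
```

```text
8.3 [-12.95669809   4.28079885  19.40340601] [0.56460276 2.0314468  1.33538913] 1.8353401570409427
```

The moment jumped to 1.3 N·m, so the fastener is on its stop. Unwind within the slot's play, then lift out.

Request:
play_rows --pt "-0.15 0 0 0 -4" --pt "-0.15 0 0 0 -4" --pt "-0.15 0 0 -0.003 -2" --pt "-0.15 0 0 -0.006 0" --pt "-0.15 0 0 -0.01 0" --pt "-0.15 0 0 -0.02 0" --pt "-0.15 0 0 -0.03 0" --pt "-0.15 0 0 -0.03 0" --pt "-0.15 -0.04 0 0 0" --pt "-0.15 -0.04 0 0 0" --pt "-0.15 -0.04 0 0 0" --pt "-0.15 0 0 0 0"

```text
t: 9.5
tool_pos: [0.3756, 0.1116, 0.4065]
orientation: [-0.0, 1.0, 0.015, 0.001]
contact_force: [1.3, 0.2, -0.1]
grip_width: 0.0361
grasp_force: 0.0
```

Run:
```python
from h import *
s=state();print(s['t'],s['tool_pos'],s['contact_force'])
im=read_camera('top')[140:340,160:427];cv2.imwrite('pics/t2.png',cv2.resize(im,(800,600),interpolation=cv2.INTER_CUBIC))
cv2.imwrite('pics/w4.png',read_camera('wrist'))
```

```text
9.5 [0.37563035 0.11158664 0.40645869] [ 1.26399505  0.23860489 -0.06743171]
```

View pics/w4.png

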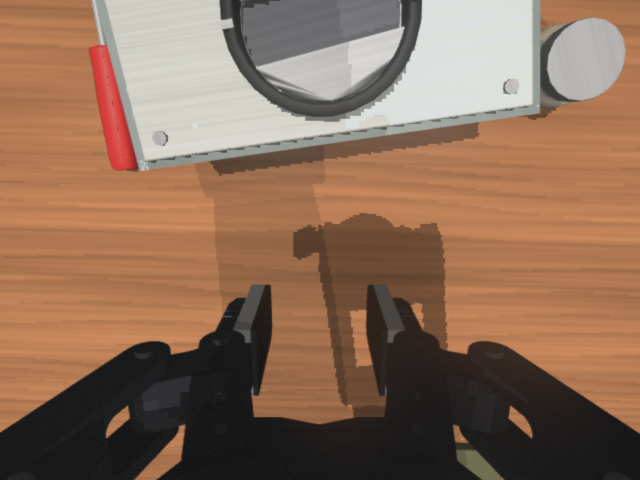

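View pics/t2.png

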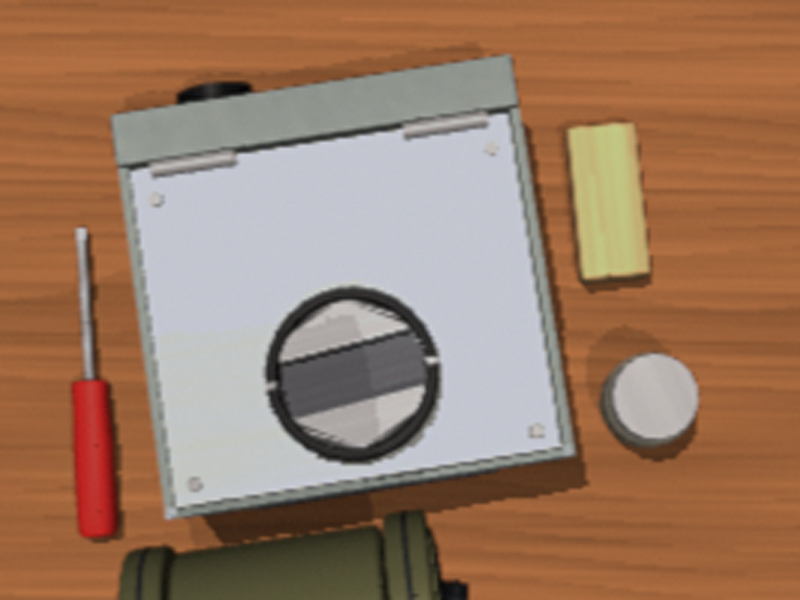

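The panel is shut, but the slot looks a few degrees short of the stop, dragged back as I unwound. I'll measure it.

Run:
```python
from h import *
def ang(c,a,b,z):
    d=ray(c,a,z)-ray(c,b,z);return np.degrees(np.arctan2(d[1],d[0]))
print('slot top',ang('top',cr(278,362),cr(408,331),.155),ang('top',cr(292,418),cr(425,383),.155))
print('marks',ang('top',cr(270,385),cr(432,360),.156))
print('wrist slot',ang('wrist',(255,67),(400,27),.155),'marks?',ang('wrist',(145,167),(540,110),.136))
```

```text
slot top 104.21886615662639 105.49142983614158
marks 99.53444978136052
wrist slot 105.91902695452467 marks? 99.70198230619518
```

Request:
play_rows --pt "-0.15 0.041 0 0 0" --pt "-0.15 0.041 0 0 0" --pt "-0.15 0.041 0 0 0" --pt "-0.15 0 0 0 -5" --pt "-0.15 0 0 0 -5" --pt "-0.15 0 0 0.02 0" --pt "-0.15 0 0 0.02 0" --pt "-0.15 0 0 0.018 0" --pt "-0.15 0 0 0.012 0" --pt "-0.15 0 0 0.012 0" --pt "-0.15 0 0 0.009 0" --pt "-0.15 0 0 0 0"

```text
t: 10.8
tool_pos: [0.5015, 0.1152, 0.3143]
orientation: [0.0, 0.995, 0.102, -0.001]
contact_force: [-0.7, 0.3, -0.2]
grip_width: 0.036
grasp_force: 0.0
```

Request:
play_rows --pt "-0.15 0 0 0 5" --pt "-0.15 0 0 0 5" --pt "-0.15 0 0 0 4" --pt "-0.15 0 0 0 2" --pt "-0.15 0 0 0 0"

```text
t: 11.3
tool_pos: [0.5004, 0.1159, 0.3154]
orientation: [-0.001, 0.999, -0.038, -0.003]
contact_force: [-6.6, 2.4, 0.7]
grip_width: 0.0362
grasp_force: 3.7
```

Run:
```python
from h import *
s=state();w,x,y,z=s['orientation'];print(s['t'],s['contact_force'],s['moment'],s['tool_pos'],'yang',np.degrees(2*np.arctan2(y,x))-90)
```

```text
11.3 [-6.58901362  2.40635998  0.72427685] [0.47486526 1.3310621  0.25819705] [0.50039677 0.11586715 0.31536407] yang -94.3253625507101
```

Now 3° more to confirm the stop.

Request:
play_rows --pt "-0.15 0 0 0 2" --pt "-0.15 0 0 0 2" --pt "-0.15 0 0 0 0"

```text
t: 11.6
tool_pos: [0.4999, 0.1164, 0.3153]
orientation: [-0.001, 0.997, -0.071, -0.004]
contact_force: [-10.5, 4.6, 1.9]
grip_width: 0.0367
grasp_force: 18.4
```

Run:
```python
from h import *
s=state();w,x,y,z=s['orientation'];print(s['t'],s['contact_force'],s['moment'],s['tool_pos'],'yang',np.degrees(2*np.arctan2(y,x))-90)
```

```text
11.6 [-10.4566649    4.56197546   1.85727005] [0.83357689 1.80863677 1.0633224 ] [0.499914   0.11637988 0.31531048] yang -98.15835620944966
```

Request:
play_rows --pt "-0.15 -0.001 0 0 -3" --pt "-0.15 -0.001 0 0 -3" --pt "-0.15 -0.001 0 0 -2" --pt "-0.15 0 0 -0.005 0" --pt "-0.15 0 0 -0.01 0" --pt "-0.15 0 0 -0.02 0" --pt "-0.15 0 0 -0.03 0" --pt "-0.15 0 0 -0.03 0" --pt "-0.15 -0.04 0 0 0" --pt "-0.15 -0.04 0 0 0" --pt "-0.15 -0.04 0 0 0" --pt "-0.15 0 0 0 0"

```text
t: 12.8
tool_pos: [0.3755, 0.1163, 0.4119]
orientation: [-0.0, 1.0, -0.003, 0.001]
contact_force: [0.5, -0.0, 1.6]
grip_width: 0.0363
grasp_force: 0.0
```

Run:
```python
from h import *
s=state();print(s['t'],s['tool_pos'],s['contact_force'])
im=read_camera('top')[140:340,160:427];cv2.imwrite('pics/t3.png',cv2.resize(im,(800,600),interpolation=cv2.INTER_CUBIC))
```

```text
12.8 [0.37554301 0.11628019 0.41186991] [ 0.54861011 -0.02082673  1.62434613]
```

View pics/t3.png

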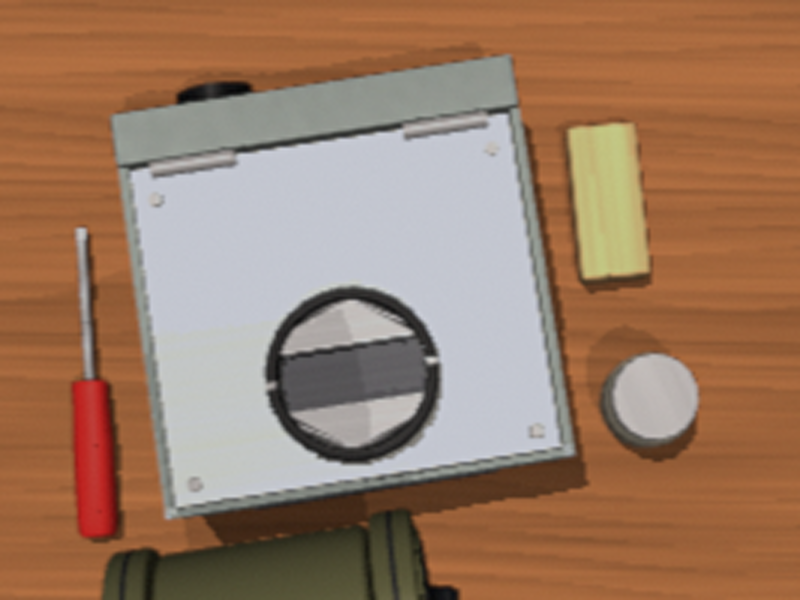

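The slot's upper edge runs from (280,356) to (415,336), a slope of about 8.5°. That is parallel to the cabinet's y edge, so the fastener is at its stop. The panel is shut and the bystanders haven't moved.

```bash
python3 -c "
from bench import *
print(finish_job())"
```

```text
the job is handed in; nothing more can be done
None
```

The panel is pressed shut and the fastener is turned to its locked stop; the last picture shows the slot along cabinet y and the screwdriver, jar and block unmoved. I handed the job in at about 13 s, and no verdict came back.

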